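Steady the display stand and stock it from the covered tray

TASK

Restock the round display stand. First get ready: lift the clear cover off the stock tray by its knob and lay it flat on the counter beside the tray, and turn the rocking stand on its grooved board, without lifting it off, until its long feet drop into the groove, all four feet touch and it no longer rocks, centred on the board. Then move every brown box from the tray onto the plate of the stand, finally put the cover back squarely on the empty tray, and leave the other things on the counter where they are.

Things in the scene. Friction and masses are not known exactly. Their poses are not given: they have to be found in the camera images.
- stand_handle (a point): Grip point of the display stand, on its axis: middle of an upright brass fin, 44 mm long along the stand's x, 14 mm thick along y, top 16 mm above this point. Plate top 30 mm below this point, plate underside 38 mm. z up. This point is 62 mm above the board's upper face while the stand rocks, 54 mm once all feet touch. A half turn of the stand makes no difference.
- stand: The stand: round white plate, 200 mm across, 8 mm thick, 0.7 kg, on four round-ended brass feet (14 mm across) 70 mm from the axis: two long feet at +x and -x, two 8 mm shorter at +y and -y. Origin on the axis at the long feet's ends, z up. With the long feet on the board's upper face it rocks about their line and leans 0.11 rad (0.22 when a short foot hangs into the groove).
- plinth_top (a point): Centre of the upper face of the fixed square wooden board under the stand, 176 x 176 mm, 14 mm high. One straight groove, 30 mm wide and 8 mm deep, open at both ends, runs right across it through the centre along this point's x axis. z up.
- cover_knob (a point): Centre of the black bar knob of the loose clear (greyish) cover: bar 44 mm long along the cover's x, 18 mm wide along y, 18 mm high. Cover: an upside-down box, outside 225 (x) x 87 (y) x 60 mm, inside 218 x 80 x 56 mm, 0.3 kg, dark rim at the bottom, 84 mm below this point. z up. A half turn makes no difference.
- tray_floor (a point): Centre of the floor of the fixed wooden stock tray, 6 mm above the counter. Board 238 (x) x 100 (y) mm; on it a kerb 6 mm high, 4 mm thick, 210 x 72 mm outside, round the boxes. The cover belongs over the kerb, rim on the board, 4 mm clear of the kerb all round, long side along x; cover_knob is then 84 mm above this point. z up.
- box_a_mid (a point): Centre (half-way up) of a closed dark-brown card box, 56 mm along x, 62 mm along y, 50 mm high along z, about 0.11 kg; it starts under the cover on the tray floor, in a row along the tray's x, its 56 mm side across the tray. Two or three of these boxes are present; an absent one reads None.
- box_b_mid (a point): Centre (half-way up) of a closed dark-brown card box, 56 mm along x, 62 mm along y, 50 mm high along z, about 0.11 kg; it starts under the cover on the tray floor, in a row along the tray's x, its 56 mm side across the tray. Two or three of these boxes are present; an absent one reads None.
- box_c_mid (a point): Centre (half-way up) of a closed dark-brown card box, 56 mm along x, 62 mm along y, 50 mm high along z, about 0.11 kg; it starts under the cover on the tray floor, in a row along the tray's x, its 56 mm side across the tray. Two or three of these boxes are present; an absent one reads None.
- box_cutter: Bystander: blue box cutter, 19 x 152 x 17 mm, origin under its centre, long side along its y.
- sticky_notes: Bystander: yellow sticky-note pad, 70 x 70 x 8 mm, origin under its centre. Behind it a glass shelf, 0.27 m above the counter, begins 0.68 m ahead of the robot base and runs along the whole back.
- call_bell: Bystander: brass call bell, 80 mm across, 54 mm high, origin under its centre.
- scoop: Bystander: steel scoop, 54 x 171 x 27 mm, lying on the platter of the shop scale between stand and tray (platter 67 mm above the counter).

How it is judged:
By the outcome, as a careful person would: the job done as asked, in the order asked, and still so for the second after the job is handed in, with the robot touching nothing.
Of box_a, box_b, box_c only 2 to 3 are there at a start; the rules pass over those that are not, and their reading is None.
At some moment in a run one of box_a, box_b, box_c may be knocked a few centimetres aside while the robot is not near it.
Once in a run the grip may slacken for a moment while it holds something.
It also fails if it takes over 210 s, if anything falls off the work surface, if the arm or the gripper's body presses on something with over 40 N, if the wrist force passes 120 N, or if a joint passes its speed limit or range.

ROBOT

A 6-joint arm with a two-finger parallel gripper is mounted at the origin on a cart in front of the work surface, level with it; the furniture and walls round the work are solid. World frame = base frame: x ahead of the robot, y to its left, z up, the work surface at z = 0. Lengths are in m, angles in degrees, forces in N, time in s.
With the tool pointing down it reaches from about 0.35 to 0.875 m from the base axis. Payload 4.2 kg.
Tool frame: the origin (TCP) lies between the finger pads; the fingertips stand 25 mm ahead of it and the grasp point (between the pads) lies 6 mm ahead of it (r.tips_ahead is the distance from the TCP to the fingertips, in m); z points along the fingers, y is the direction in which the jaws open and shut (so a half turn about z gives the same grasp; the last joint's range is limited). The gripper opens to 87 mm and grips with 3 to 60 N. Pads are 19 mm wide; open, the fingers measure 117 mm over their backs; the gripper's body (75 mm by 190 mm) begins 51 mm behind the grasp point.
Start: joints at [79.561, 22.042, 0.453, 0, -68.411, -14.817], TCP at [0.267, 0.565, 0.211] pointing down, gripper open.
Joint ranges: [-179.83, 179.83], [-69.29, 118.12], [-61.27, 80.66], [-181.25, 117.63], [-171.15, -9.14], [-177.46, 177.46]. Speed limits (degrees/s): [159.86, 159.86, 180, 180, 180, 180].

INTERFACE

Orientations are given as a 3x3 rotation matrix whose columns are the frame's x, y, z axes.
In Python, from station import r, vision, finish_job gives the robot as it stands.
- The arm moves only by the shell command python3 -m jog 'ROWS'. ROWS is a JSON object of lists of equal length, an entry for each row: "rot": the turn, a rotation vector about the world's x, y, z in degrees, a list of three; "delta_pos": the shift along the world's x, y, z in mm, a list of three; "grip": the opening in per cent of the stroke, from 0 (shut) to 100 (fully open). A call has 1 to 10 rows; each row shifts and turns the commanded pose from where the row before left it; what a row does not reach is not made up. A row lasts 1/12 s, in which the tool goes at most 41.7 mm and 7.16 degrees, less where a joint would pass 70% of its speed; a pose out of reach is approached as far as the arm can. A call with a gripper value outside its range is refused whole. The fingers move at their own pace and stop on an object; the grip force is fixed at half the most. Time passes only in rows, so rows that do not move let the fingers close. It gives the time, the measured TCP pose, the force and the opening at its end, in the units of the state.
- r.sense(): the state, without advancing time (a new reading comes with each control period).
- vision.capture(name): name is "side" or "top" or "wrist"; returns a dict with "frame" (384x512x3 uint8, red, green, blue), "K" (3x3 intrinsics, pixels), "k1" (the pictures are not rectified: a ray, as slopes to the right and down, at radius r is drawn at 1 + k1 r^2 times it, then the intrinsics apply), "xyz" and "orientation" of the camera in the world. Camera axes: x right, y up, looking along -z (the intrinsics and any distortion apply to the point x, -y, -z); pixel columns grow to the right and rows downward; lengths in m; the calibration is good to about 2 mm. A picture is of the moment at which its call begins. There is no depth.
- finish_job(): hands the job in, once; it reports no verdict.
The state is a dict: "time_s": time; "joints": joint angles; "joint_velocities": joint speeds; "effort": joint torques, N m; "tcp_pos": TCP position; "ee_rot": TCP orientation; "wrist_force": force on the tool from outside, world axes, zero at the start; "moment": the same for the moment, N m; "gripper_width": opening from 0.0 (shut) to 1.0 (fully open).
Only numpy, scipy, OpenCV 4.12 (cv2) and the standard library are available. Lean on these libraries where they do the work, as an engineer would, in place of code of your own. Each camera call takes 0.05 s, during which the arm holds its last target. There are 200 camera calls.

## Working session

There is one attempt and no reset: what is moved stays moved. The work goes in short steps, Python scripts to look and compute and a shell command to move; the robot and the scene stay as the last step left them, time stands still between calls to the robot, and variables do not carry over. Pictures are saved under pics/ and viewed, about 12 in all and at most 16, crops included, and the job is handed in when it is done.

```bash
ls; mkdir -p pics
cat > h.py <<'E'
import numpy as np, cv2, pickle
from station import r, vision
def cap(name, tag):
    c=vision.capture(name); cv2.imwrite(f'pics/{tag}.png', c['frame'][:,:,::-1]); pickle.dump(c,open(f'pics/{tag}.pkl','wb')); return c
def load(tag): return pickle.load(open(f'pics/{tag}.pkl','rb'))
def ray(c,u,v):
    K=np.array(c['K']); d=np.array([(u-K[0,2])/K[0,0],(v-K[1,2])/K[1,1]]); s=d.copy()
    for _ in range(30): s=d/(1+c['k1']*(s@s))
    return np.array(c['xyz']), np.array(c['orientation'])@np.array([s[0],-s[1],-1.])
def at(c,u,v,z):
    o,d=ray(c,u,v); return o+d*(z-o[2])/d[2]
def proj(c,p):
    q=np.array(c['orientation']).T@(np.array(p)-np.array(c['xyz'])); s=np.array([q[0],-q[1]])/-q[2]
    s=s*(1+c['k1']*(s@s)); K=np.array(c['K']); return np.array([K[0,0]*s[0]+K[0,2],K[1,1]*s[1]+K[1,2]])
def big(tag,x0,y0,x1,y1,k,out):
    f=load(tag)['frame'][y0:y1,x0:x1,::-1]; cv2.imwrite(f'pics/{out}.png',cv2.resize(f,None,fx=k,fy=k,interpolation=cv2.INTER_CUBIC))
E
python3 - <<'E'
from h import *
np.set_printoptions(precision=3,suppress=True)
a=cap('top','top0'); b=cap('side','side0')
for c in(a,b): print(c['xyz'],c['orientation'],c['K'],c['k1'])
print(r.sense()['tcp_pos'],r.sense()['ee_rot'])
im=np.hstack([a['frame'],b['frame']])[:,:,::-1]
big('top0',0,0,512,384,1.56,'top0b'); big('side0',0,0,512,384,1.56,'side0b')
E
```

```text
pics
[ 0.357 -0.009  1.381] [[ 0.009  0.991 -0.134]
 [-1.     0.01   0.004]
 [ 0.006  0.134  0.991]] [[431.83    0.    254.467]
 [  0.    431.83  195.195]
 [  0.      0.      1.   ]] -0.09439679237414246
[ 0.487 -1.449  0.824] [[ 1.     0.019 -0.021]
 [-0.028  0.461 -0.887]
 [-0.007  0.887  0.462]] [[479.365   0.    266.758]
 [  0.    479.365 197.402]
 [  0.      0.      1.   ]] 0.0431231770970653
[0.266 0.565 0.21 ] [[ 0.904 -0.427 -0.001]
 [-0.427 -0.904 -0.002]
 [ 0.     0.002 -1.   ]]
```

View pics/top0b.png

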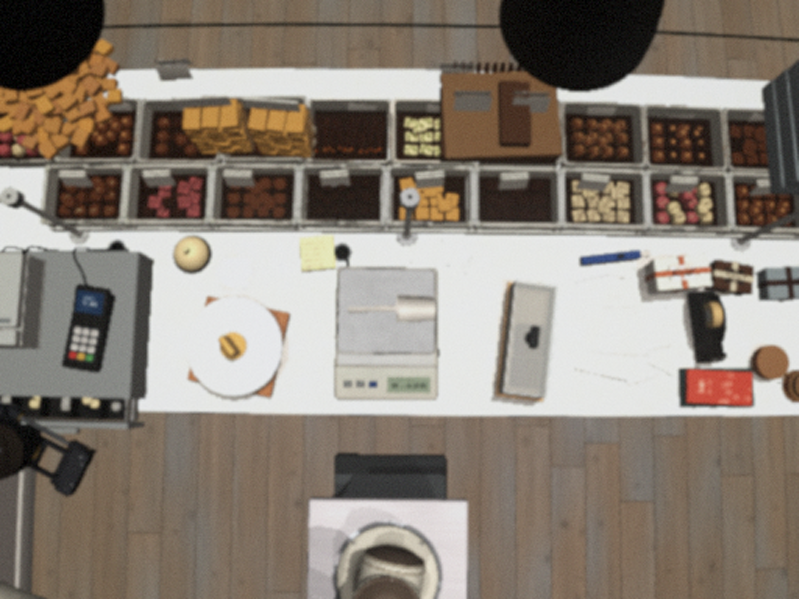

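View pics/side0b.png

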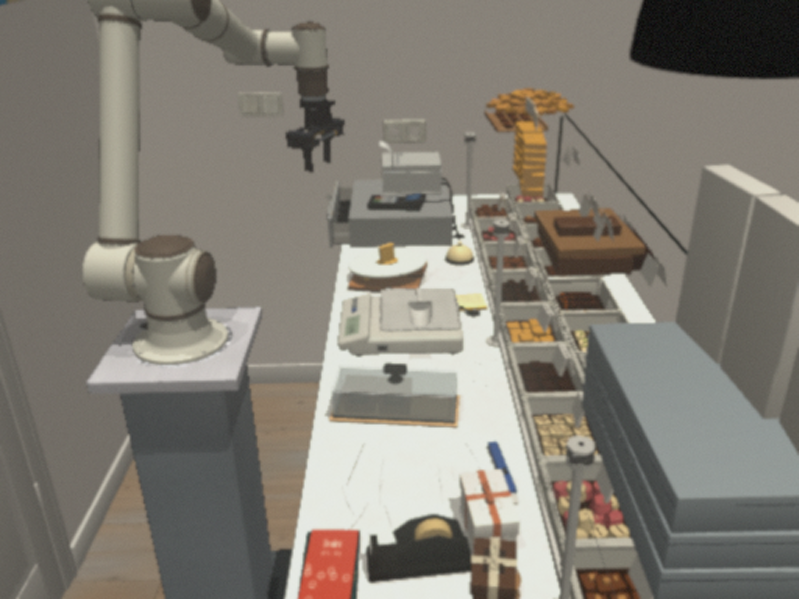

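The top view shows the stand at about (235,345) in the enlarged picture, the scale at (387,330), the tray with its cover at (525,340), and free counter to the right of the tray at about (610,340). I'll take enlarged crops next.

Run:
```python
from h import *
f=load('top0')['frame'][:,:,::-1]
A=cv2.resize(f[180:264,112:194],None,fx=5,fy=5,interpolation=cv2.INTER_CUBIC)
B=cv2.resize(f[176:260,304:374],None,fx=5,fy=5,interpolation=cv2.INTER_CUBIC)
cv2.imwrite('pics/c1.png',np.hstack([A,B]));print(A.shape,B.shape)
```

```text
(420, 410, 3) (420, 350, 3)
```

View pics/c1.png

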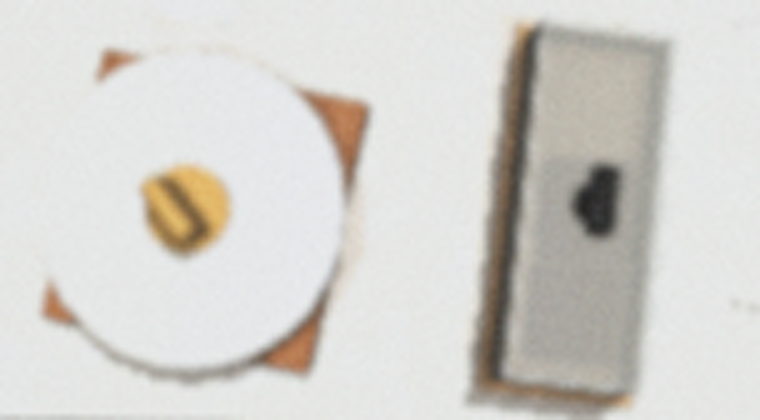

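```bash
python3 - <<'E'
from h import *
np.set_printoptions(precision=4,suppress=True)
c=load('top0')
P=np.array([at(c,112+u/5,180+v/5,.014)[:2] for u,v in[(105,50),(370,103),(308,375),(42,315)]])
print('board',P.mean(0),[np.linalg.norm(P[i]-P[i-1]) for i in range(4)]); 
for i in range(4): d=P[i]-P[i-1]; print(np.degrees(np.arctan2(d[1],d[0]))%90)
for u,v in [(152,185),(192,240),(172,212)]: print('fin',at(c,112+u/5,180+v/5,.092)[:2])
for u,v in [(190,210)]: print('platecentre',at(c,112+u/5,180+v/5,.046)[:2])
Q=lambda u,v,z: at(c,304+(u-410)/5,176+v/5,z)[:2]
C=np.array([Q(*p,.066) for p in[(540,28),(668,42),(635,395),(503,380)]])
print('cover',C.mean(0),[np.linalg.norm(C[i]-C[i-1]) for i in range(4)])
d=C[0]-C[3]+C[1]-C[2];print(np.degrees(np.arctan2(d[1],d[0])))
T=np.array([Q(*p,.003) for p in[(515,22),(475,400)]]);d=T[0]-T[1];print('tray left',T,np.linalg.norm(d),np.degrees(np.arctan2(d[1],d[0])))
print('knob',Q(607,168,.099),Q(600,235,.099))
for n,u,v in [('bell',192,253),('notes',318,253),('cutter',612,257),('gift',650,290),('red',682,385),('edge',600,413),('scaleTL',338,268),('scaleBR',437,400)]: print(n,at(c,u/1.56,v/1.56,.0)[:2])
E
python3 -m jog '{"delta_pos":[[35,-41,20],[35,-41,20],[35,-41,10],[35,-41,10],[20,-41,0],[0,-41,0]],"rot":[[0,0,0],[0,0,0],[0,0,0],[0,0,0],[0,0,0],[0,0,0]],"grip":[100,100,100,100,100,100]}'
```

```text
board [0.4526 0.3063] [np.float64(0.17347537627952897), np.float64(0.1756280962468247), np.float64(0.1762619033898046), np.float64(0.17485187502310273)]
79.02142417491498
79.3153784450729
78.76655734834497
78.40414733300042
fin [0.4616 0.3214]
fin [0.4289 0.2958]
fin [0.4455 0.3085]
platecentre [0.4501 0.3086]
cover [ 0.467  -0.2761] [np.float64(0.21808829092076343), np.float64(0.08032036310562807), np.float64(0.2188092231645658), np.float64(0.08114069922540532)]
-6.558873416191286
tray left [[ 0.5939 -0.2438]
 [ 0.3504 -0.2156]] 0.24511888765201625 -6.612916477612349
knob [ 0.4893 -0.2819] [ 0.449 -0.277]
bell [0.6487 0.4173]
notes [0.6506 0.1509]
cutter [ 0.6494 -0.4689]
gift [ 0.5797 -0.5484]
red [ 0.3806 -0.6095]
edge [ 0.3233 -0.4337]
scaleTL [0.6191 0.1083]
scaleBR [ 0.3483 -0.0986]
time_s: 0.6
tcp_pos: [0.3912, 0.3639, 0.255]
ee_rot: [[0.904, -0.428, 0.001], [-0.428, -0.904, -0.0], [0.001, -0.0, -1.0]]
wrist_force: [1.0, 0.1, -0.6]
gripper_width: 1.0
```

Run:
```python
from h import *
np.set_printoptions(precision=3,suppress=True)
c=cap('wrist','w1'); print(c['xyz'],c['orientation'],c['K'][0]);big('w1',0,0,512,384,1.56,'w1b')
big('side0',215,145,305,195,8,'s0b')
```

```text
[0.465 0.329 0.428] [[-0.427  0.864  0.266]
 [-0.904 -0.408 -0.126]
 [-0.001 -0.295  0.956]] [289.683   0.    250.515]
```

View pics/w1b.png

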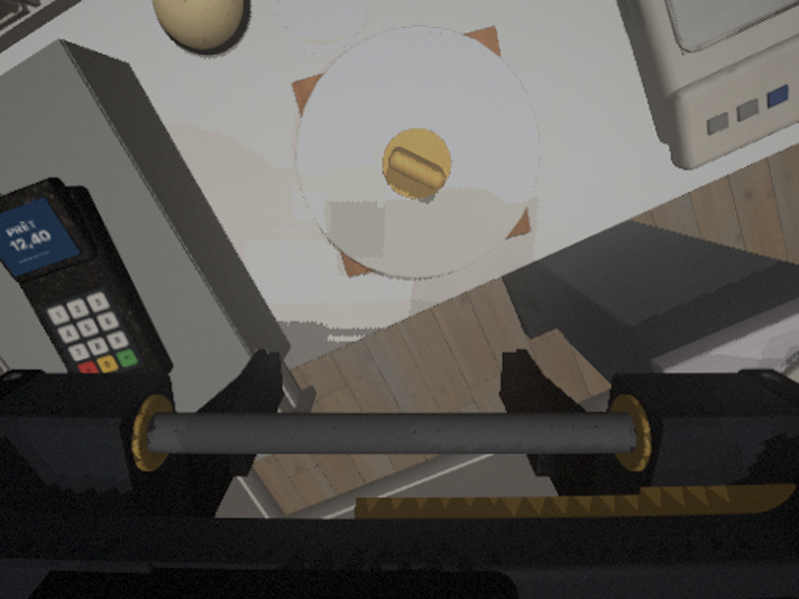

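View pics/s0b.png

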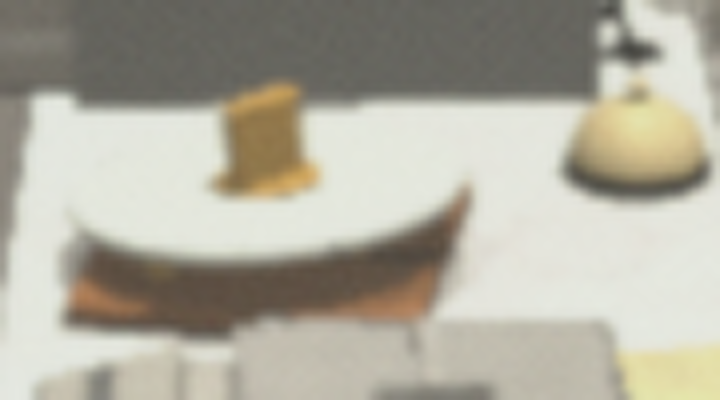

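The wrist picture shows the fin at about (417,170) of the enlarged frame, but the groove is hidden under the plate. I'll look under the plate from the scale side.

```bash
python3 -m jog '{"delta_pos":[[8,-27,0],[8,-27,0],[8,-27,0],[8,-27,0],[8,-27,0],[8,-27,0],[8,-27,0],[8,-27,0],[8,-28,0]],"rot":[[0,0,-7.1],[0,0,-7.1],[0,0,-7.1],[0,0,-7.1],[0,0,-7.1],[0,0,-7.1],[0,0,-7.1],[0,0,-7.1],[0,0,-7.1]],"grip":[100,100,100,100,100,100,100,100,100]}' && python3 -m jog '{"delta_pos":[[0,0,-13],[0,0,-13],[0,0,-13],[0,0,-13],[0,0,0]],"rot":[[7.1,0,0],[7.1,0,0],[7.1,0,0],[7.1,0,0],[0,0,0]],"grip":[100,100,100,100,100]}'
python3 - <<'E'
from h import *
cap('wrist','w2'); big('w2',0,0,512,384,1.56,'w2b')
E
```

```text
time_s: 1.4
tcp_pos: [0.4606, 0.1197, 0.2553]
ee_rot: [[0.009, -1.0, -0.001], [-1.0, -0.009, -0.0], [0.0, 0.001, -1.0]]
wrist_force: [0.6, -0.8, -0.2]
gripper_width: 0.995
time_s: 1.82
tcp_pos: [0.4596, 0.1177, 0.2]
ee_rot: [[0.002, -1.0, -0.002], [-0.877, -0.003, 0.48], [-0.48, 0.001, -0.877]]
wrist_force: [0.5, -0.1, 0.4]
gripper_width: 1.002
```

View pics/w2b.png

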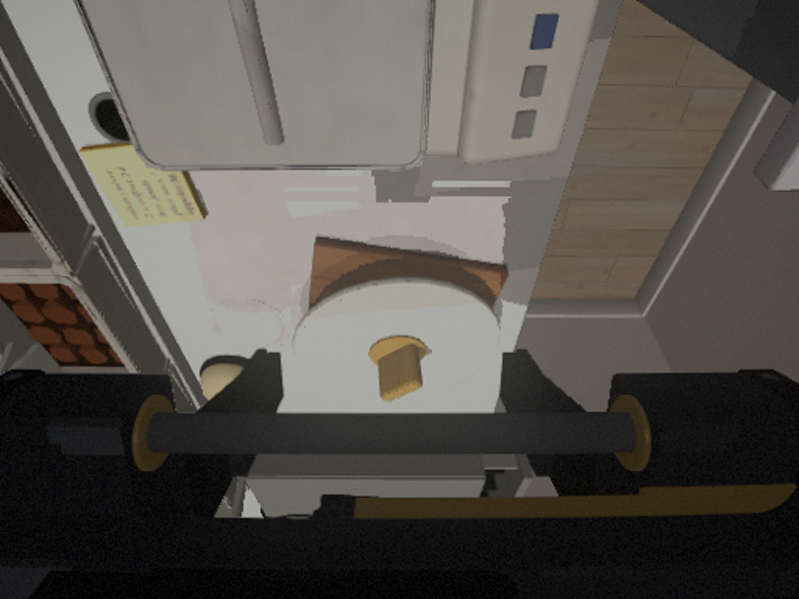

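The board's near (-y) face, from (315,237) to (507,268), shows no notch. So the groove opens on the ±x faces, and its line runs at about -11°. Next I'll check the board centre and fin against the first wrist picture.

Run:
```python
from h import *
np.set_printoptions(precision=4,suppress=True)
c=load('w1')
P=np.array([at(c,u/1.56,v/1.56,.014)[:2] for u,v in[(495,27),(293,83),(347,277),(531,235)]])
print(P,P.mean(0)); 
for i in range(4): d=P[i]-P[i-1]; print(np.linalg.norm(d),np.degrees(np.arctan2(d[1],d[0]))%90)
a,b=[at(c,u/1.56,v/1.56,.091)[:2] for u,v in[(390,152),(443,182)]]; d=a-b; print('fin',a,b,(a+b)/2,np.linalg.norm(d),np.degrees(np.arctan2(d[1],d[0])))
big('w1',185,75,360,185,4.5,'w1c')
```

```text
[[0.5232 0.2072]
 [0.5564 0.3773]
 [0.386  0.4123]
 [0.3493 0.2407]] [0.4537 0.3094]
0.17712499578076332 79.10700893487665
0.17326860785835438 78.9669419002471
0.17393805835331316 78.37964660925692
0.17551358047273175 77.92370981873951
fin [0.4696 0.3276] [0.4344 0.3017] [0.452  0.3147] 0.043707485252264505 36.31000118819128
```

View pics/w1c.png

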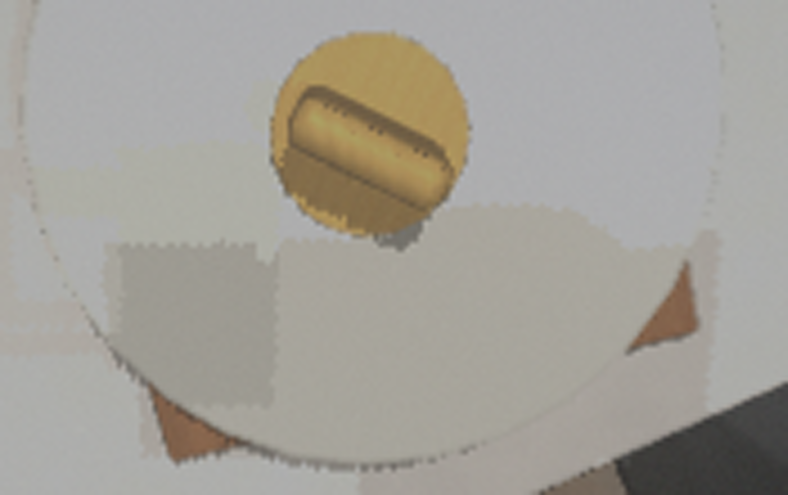

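```bash
python3 -m jog '{"delta_pos":[[0,20,10],[0,20,10],[0,20,10],[0,20,10],[0,20,0],[0,20,0],[0,20,0],[0,20,0]],"rot":[[-7.1,0,0],[-7.1,0,0],[-7.1,0,0],[-7.1,0,0],[0,0,-7],[0,0,-7],[0,0,-7],[0,0,-7]],"grip":[100,100,100,100,100,100,100,100]}'
```

```text
time_s: 2.53
tcp_pos: [0.4597, 0.2799, 0.2423]
ee_rot: [[-0.459, -0.888, 0.011], [-0.888, 0.459, 0.021], [-0.023, 0.0, -1.0]]
wrist_force: [0.2, -0.9, 0.8]
gripper_width: 0.999
```

```bash
python3 -c "
from h import *
print(r.sense()['joints'])"; python3 -m jog '{"delta_pos":[[-3,10,-18],[-3,10,-18],[-3,10,-18],[-1,2,-10]],"rot":[[0,0,-7],[0,0,-7],[0,0,-7],[1,0.6,-3.2]],"grip":[100,100,100,100]}';python3 -c "
from h import *
print(r.sense()['joints'])"
```

```text
[ 48.40568577  11.71150792  -9.55019454  -0.35879094 -67.45714399
 -75.59114918]
time_s: 2.87
tcp_pos: [0.4485, 0.3116, 0.1758]
ee_rot: [[-0.781, -0.624, 0.006], [-0.624, 0.781, 0.032], [-0.024, 0.021, -0.999]]
wrist_force: [0.0, -1.3, -0.5]
gripper_width: 1.0
[  51.26338861   15.39520555  -14.37185404   -1.03542666  -58.60813704
 -102.13307381]
```

```bash
python3 -m jog '{"delta_pos":[[1,0,-30],[1,0,-30],[0,0,-20],[0,0,-11],[0,0,0],[0,0,0],[0,0,0]],"rot":[[-0.9,0.2,0],[-0.9,0.1,0],[0,0,0],[0,0,0],[0,0,0],[0,0,0],[0,0,0]],"grip":[100,100,100,100,100,60,30]}' && python3 -m jog '{"delta_pos":[[0,0,0],[0,0,0],[0,0,0],[0,0,0],[0,0,0],[0,0,0]],"rot":[[0,0,0],[0,0,0],[0,0,0],[0,0,0],[0,0,0],[0,0,0]],"grip":[10,0,0,0,0,0]}'
python3 - <<'E'
from h import *
cap('wrist','w3'); big('w3',0,0,512,384,1.56,'w3b')
E
```

```text
time_s: 3.45
tcp_pos: [0.4528, 0.3105, 0.0876]
ee_rot: [[-0.78, -0.626, 0.003], [-0.626, 0.78, 0.004], [-0.005, 0.001, -1.0]]
wrist_force: [1.0, -0.0, -0.2]
gripper_width: 0.92
time_s: 3.95
tcp_pos: [0.4525, 0.3088, 0.0862]
ee_rot: [[-0.782, -0.624, 0.0], [-0.624, 0.782, 0.003], [-0.002, 0.002, -1.0]]
wrist_force: [0.1, 0.1, 0.6]
gripper_width: 0.48
```

View pics/w3b.png

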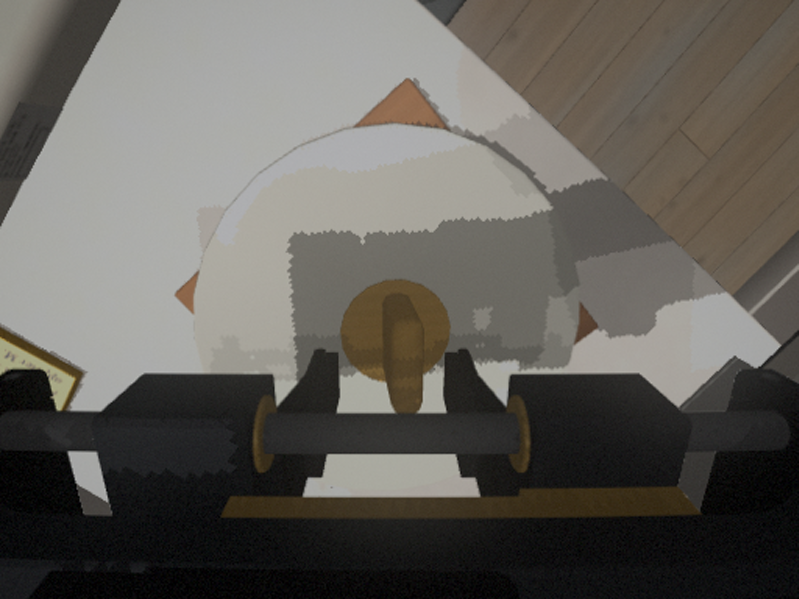

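The picture shows the fin between the jaws and well aligned, at (403,350). The fingers are still closing.

```bash
python3 -m jog '{"delta_pos":[[0,0,0],[0,0,0],[0,0,0],[0,0,0],[0,0,0],[0,0,0],[0,0,0],[0,0,0]],"rot":[[0,0,0],[0,0,0],[0,0,0],[0,0,0],[0,0,0],[0,0,0],[0,0,0],[0,0,0]],"grip":[0,0,0,0,0,0,0,0]}'
```

```text
time_s: 4.67
tcp_pos: [0.4524, 0.3089, 0.0861]
ee_rot: [[-0.782, -0.624, 0.0], [-0.624, 0.782, 0.003], [-0.002, 0.002, -1.0]]
wrist_force: [1.3, -0.0, 0.6]
gripper_width: 0.005
```

Run:
```python
from h import *
cap('wrist','w4'); a=load('w4')['frame'][100:384,80:432,::-1]
c=cap('side','s4'); b=c['frame'][120:210,190:310,::-1]
b=cv2.resize(b,None,fx=3,fy=3,interpolation=cv2.INTER_CUBIC)
m=np.zeros((284,360,3),np.uint8); m[:270]=b
cv2.imwrite('pics/w4b.png',np.hstack([a,m]))
```

```text
(no output)
```

View pics/w4b.png

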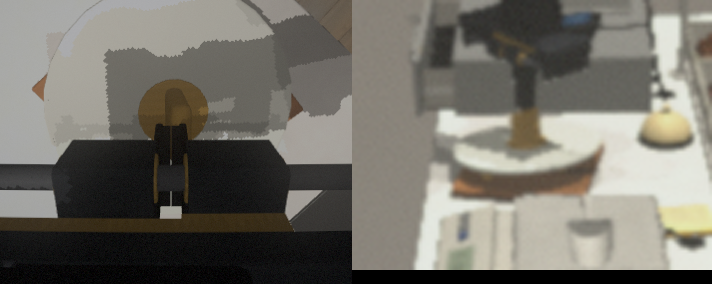

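Run:
```python
from h import *
np.set_printoptions(precision=3,suppress=True)
c=load('w4'); s=r.sense(); R=np.array(s['ee_rot']); t=np.array(s['tcp_pos']); print(r.tips_ahead, s['wrist_force'])
print('tcp',proj(c,t),'tip',proj(c,t+R[:,2]*.025))
for p in[(.4696,.3276,.091),(.4344,.3017,.091),(.45,.312,.091),(.45,.312,.046)]: print(p,proj(c,p),proj(load('w3'),p)*1.56)
s=load('s4'); 
for p in [t+R[:,2]*.025,(.45,.312,.091),(.45,.312,.046)]: q=proj(s,p); print((q-[190,120])*3+[352,0])
big('w4',180,150,310,330,4,'w4c')
```

```text
0.025 [-1.218  0.344 -0.056]
tcp [250.28  231.714] tip [250.314 217.152]
(0.4696, 0.3276, 0.091) [256.085 269.251] [399.826 419.705]
(0.4344, 0.3017, 0.091) [259.375 207.851] [404.949 323.993]
(0.45, 0.312, 0.091) [256.431 235.138] [400.362 366.529]
(0.45, 0.312, 0.046) [255.218 209.841] [398.408 327.121]
[523.636 131.785]
[521.241 110.044]
[522.152 141.289]
```

View pics/w4c.png

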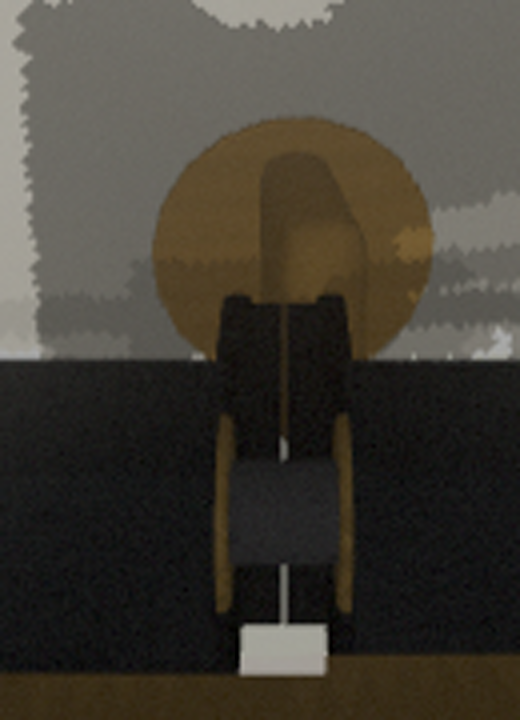

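The fingers are shut on nothing. The enlarged picture shows the tips (end at row ~300 of the crop) passing above the fin's top, and the side view agrees, with tips at (525,108) just on top of the fin. They seem to sit higher than I took them to be. I'll feel for the fin with small steps down.

```bash
for i in 1 2 3; do python3 -m jog '{"delta_pos":[[0,0,-2],[0,0,0]],"rot":[[0,0,0],[0,0,0]],"grip":[0,0]}' | grep -E 'tcp|force'; done
```

```text
tcp_pos: [0.4522, 0.3087, 0.0837]
wrist_force: [0.4, -0.3, -0.1]
tcp_pos: [0.4522, 0.3086, 0.0816]
wrist_force: [1.0, 0.1, -0.6]
tcp_pos: [0.4527, 0.3089, 0.0805]
wrist_force: [-0.5, -1.4, 3.0]
```

Run:
```python
from h import *
np.set_printoptions(precision=4,suppress=True)
c=load('side0')
R=np.array([[0.904,-.427,0],[-.427,-.904,0],[0,0,-1]]); t=np.array([.267,.565,.211])
for s in(1,-1):
  for d in (0,.025): print(s,d,proj(c,t+R@[0,s*.05,d])*1.56)
c=load('s4'); t=np.array([.4524,.3089,.0861])
for d in (-.01,0,.025): print(d,(proj(c,t+[0,0,-d])-[190,120])*3+[352,0])
```

```text
1 0 [308.1877 174.7603]
1 0.025 [308.886  183.7051]
-1 0 [326.6527 164.7616]
-1 0.025 [327.2212 173.4212]
-0.01 [522.9373 107.332 ]
0 [523.1381 114.3608]
0.025 [523.6354 131.7812]
```

All three checks agree: the depth seen by the wrist camera, the side view (predicted against seen) and the touch on the fin's top at 0.0805. The real fingertips are about 10 mm *behind* the reported TCP, not 25 mm ahead, so I'll work with that. Now raise, open and go lower.

```bash
python3 -m jog '{"delta_pos":[[0,0,12],[0,0,0],[0,0,0],[0,0,0],[0,0,0],[0,0,0],[0,0,0],[0,0,0]],"rot":[[0,0,0],[0,0,0],[0,0,0],[0,0,0],[0,0,0],[0,0,0],[0,0,0],[0,0,0]],"grip":[0,60,60,60,60,60,60,60]}'; python3 -m jog '{"delta_pos":[[0,0,-10],[0,0,-10],[0,0,-10],[0,0,-8],[0,0,-4],[0,0,0]],"rot":[[0,0,0],[0,0,0],[0,0,0],[0,0,0],[0,0,0],[0,0,0]],"grip":[60,60,60,60,60,60]}';  python3 -m jog '{"delta_pos":[[0,0,0],[0,0,0],[0,0,0],[0,0,0],[0,0,0],[0,0,0],[0,0,0],[0,0,0]],"rot":[[0,0,0],[0,0,0],[0,0,0],[0,0,0],[0,0,0],[0,0,0],[0,0,0],[0,0,0]],"grip":[0,0,0,0,0,0,0,0]}'
```

```text
time_s: 5.93
tcp_pos: [0.4523, 0.3088, 0.0918]
ee_rot: [[-0.782, -0.624, -0.0], [-0.624, 0.782, 0.002], [-0.001, 0.002, -1.0]]
wrist_force: [-0.1, 0.1, -0.6]
gripper_width: 0.45
time_s: 6.43
tcp_pos: [0.4517, 0.3081, 0.0483]
ee_rot: [[-0.782, -0.624, -0.002], [-0.624, 0.782, 0.0], [0.002, 0.001, -1.0]]
wrist_force: [-0.1, -0.5, 0.0]
gripper_width: 0.599
time_s: 7.1
tcp_pos: [0.4525, 0.3088, 0.0503]
ee_rot: [[-0.782, -0.624, 0.0], [-0.624, 0.782, 0.003], [-0.002, 0.002, -1.0]]
wrist_force: [0.7, -0.7, 0.7]
gripper_width: 0.16
```

Gripped (opening 0.16 is 14 mm). Now I'll turn it by about -50° onto the groove.

```bash
python3 -m jog '{"delta_pos":[[0,0,0],[0,0,0],[0,0,0],[0,0,0],[0,0,0],[0,0,0],[0,0,0],[0,0,0],[0,0,0],[0,0,0]],"rot":[[0,0,-5],[0,0,-5],[0,0,-5],[0,0,-5],[0,0,-5],[0,0,-5],[0,0,-5],[0,0,-5],[0,0,-5],[0,0,-4.7]],"grip":[0,0,0,0,0,0,0,0,0,0]}';python3 -m jog '{"delta_pos":[[0,0,0],[0,0,-3],[0,0,0]],"rot":[[0,0,0],[0,0,0],[0,0,0]],"grip":[0,0,0]}'
```

```text
time_s: 7.93
tcp_pos: [0.4506, 0.3074, 0.0481]
ee_rot: [[-0.98, 0.198, -0.002], [0.198, 0.98, -0.001], [0.002, -0.002, -1.0]]
wrist_force: [0.5, -0.9, -8.0]
gripper_width: 0.159
time_s: 8.18
tcp_pos: [0.4514, 0.3079, 0.0455]
ee_rot: [[-0.982, 0.191, -0.0], [0.191, 0.982, -0.001], [0.0, -0.001, -1.0]]
wrist_force: [-0.0, -0.3, -7.4]
gripper_width: 0.161
```

```bash
for i in 1 2 3; do python3 -m jog '{"delta_pos":[[0.5,0,-2],[0,0,0],[0,0,0]],"rot":[[0,0,0],[0,0,0],[0,0,0]],"grip":[0,0,0]}' | grep -E 'tcp|force'; done
```

```text
tcp_pos: [0.4527, 0.3087, 0.0447]
wrist_force: [0.6, 0.3, -7.6]
tcp_pos: [0.4535, 0.309, 0.0431]
wrist_force: [-0.2, -0.1, -7.6]
tcp_pos: [0.4538, 0.309, 0.0424]
wrist_force: [-4.7, -1.6, 5.2]
```

Contact after an 8 mm drop, as it should be. I'll release, rise and check from above.

```bash
python3 -m jog '{"delta_pos":[[0,0,0],[0,0,0],[0,0,0],[0,0,0],[0,0,0],[0,0,0],[0,0,0],[0,0,20],[0,0,35],[0,0,40]],"rot":[[0,0,0],[0,0,0],[0,0,0],[0,0,0],[0,0,0],[0,0,0],[0,0,0],[0,0,0],[0,0,0],[0,0,0]],"grip":[50,50,50,50,50,50,50,60,100,100]}'; python3 -m jog '{"delta_pos":[[30,-40,20],[30,-40,10],[10,-40,0],[0,-30,0],[0,-30,0],[0,0,0]],"rot":[[0,0,5],[0,0,5],[0,0,0],[0,0,0],[0,0,0],[0,0,0]],"grip":[100,100,100,100,100,100]}'
python3 - <<'E'
from h import *
f=cap('top','top1')['frame'][:,:,::-1]; g=cap('side','side1')['frame'][:,:,::-1]
A=cv2.resize(f[180:264,112:194],None,fx=5,fy=5,interpolation=cv2.INTER_CUBIC)
B=cv2.resize(g[145:205,215:280],None,fx=6,fy=6,interpolation=cv2.INTER_CUBIC)
B=np.vstack([B,np.zeros((60,B.shape[1],3),np.uint8)])
cv2.imwrite('pics/c2.png',np.hstack([A,B]))
E
```

```text
time_s: 9.77
tcp_pos: [0.4528, 0.3076, 0.1351]
ee_rot: [[-0.981, 0.193, -0.002], [0.193, 0.981, -0.003], [0.001, -0.003, -1.0]]
wrist_force: [0.8, 0.2, -1.1]
gripper_width: 0.645
time_s: 10.27
tcp_pos: [0.5107, 0.1409, 0.1596]
ee_rot: [[-1.0, 0.024, -0.0], [0.024, 1.0, 0.001], [0.0, 0.001, -1.0]]
wrist_force: [-1.5, 0.5, -0.2]
gripper_width: 0.99
```

View pics/c2.png

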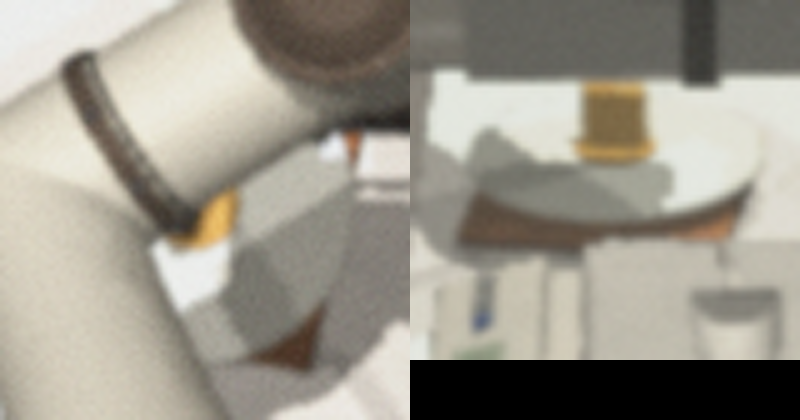

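The side crop shows the plate level and the fin upright; the arm partly hides the top view. Next comes the cover: I'll go above its knob.

```bash
python3 -m jog '{"delta_pos":[[-4,-40,0],[-4,-40,0],[-4,-40,0],[-4,-40,0],[-4,-40,0],[-4,-40,0],[-5,-40,0],[-5,-40,0],[-5,-40,0],[-4,-40,0]],"rot":[[0,0,-0.5],[0,0,-0.5],[0,0,-0.5],[0,0,-0.5],[0,0,-0.5],[0,0,-0.5],[0,0,-0.5],[0,0,-0.5],[0,0,-0.6],[0,0,-0.6]],"grip":[100,100,100,100,100,100,100,100,100,100]}'; python3 -m jog '{"delta_pos":[[0,-18,0],[0,0,0],[0,0,0]],"rot":[[0,0,0],[0,0,0],[0,0,0]],"grip":[100,100,100]}'
python3 - <<'E'
from h import *
np.set_printoptions(precision=4,suppress=True)
c=cap('wrist','w5'); q=proj(c,(.468,-.277,.099)); print(q)
g=cv2.cvtColor(c['frame'],cv2.COLOR_RGB2GRAY); m=(g<45).astype(np.uint8); 
n,l,s,ce=cv2.connectedComponentsWithStats(m)
for i in range(1,n):
    if s[i,4]>100: print(s[i],ce[i],at(c,*ce[i],.099)[:2])
big('w5',0,0,512,384,1.56,'w5b')
# stand check in top
f=cap('top','top2')['frame'][:,:,::-1]
A=cv2.resize(f[180:264,112:194],None,fx=5,fy=5,interpolation=cv2.INTER_CUBIC)
im=cv2.imread('pics/w5b.png'); im[:420,390:800]=A; im[:,:]=im
cv2.imwrite('pics/c3.png',np.hstack([cv2.resize(c['frame'][:,:,::-1],None,fx=.76,fy=.76,interpolation=cv2.INTER_AREA),np.vstack([A[:292]])]));cv2.imwrite('pics/c3.png',np.hstack([c['frame'][60:384,110:450,::-1],cv2.resize(A,(324*410//420,324))]))
E
```

```text
time_s: 11.2
tcp_pos: [0.469, -0.2558, 0.1599]
ee_rot: [[-0.994, 0.108, 0.003], [0.108, 0.994, 0.002], [-0.002, 0.002, -1.0]]
wrist_force: [0.4, 0.2, 0.2]
gripper_width: 1.0
time_s: 11.45
tcp_pos: [0.4691, -0.2729, 0.1593]
ee_rot: [[-0.994, 0.111, 0.002], [0.111, 0.994, 0.002], [-0.001, 0.002, -1.0]]
wrist_force: [0.3, 0.8, 0.5]
gripper_width: 0.999
[245.1265 200.6503]
[ 263    0  105   31 2070] [318.242   13.4894] [ 0.3326 -0.2085]
[ 231  179   29   48 1024] [244.8525 201.6533] [ 0.4689 -0.2773]
[    0   224   512   160 57801] [256.2931 318.1367] [ 0.591  -0.2802]Traceback (most recent call last):
  File "<stdin>", line 12, in <module>
ValueError: could not broadcast input array from shape (420,410,3) into shape (420,409,3)
```

Run:
```python
from h import *
c=load('w5'); f=cap('top','top2')['frame'][:,:,::-1]
A=cv2.resize(f[180:264,112:194],None,fx=5,fy=5,interpolation=cv2.INTER_CUBIC)
cv2.imwrite('pics/c3.png',np.hstack([np.vstack([c['frame'][0:384,120:420,::-1],np.zeros((36,300,3),np.uint8)]),A]))
```

```text
(no output)
```

View pics/c3.png

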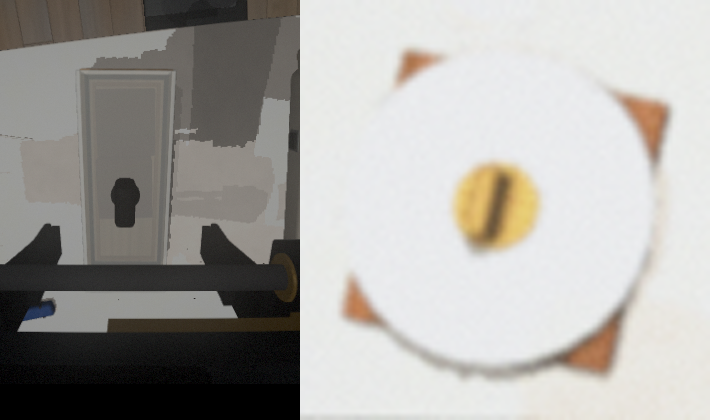

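The stand now sits with its disc at (497,207) of the right half, evenly over the board's corners. The knob is at (125,200) in the left half. I'll check the centring in numbers.

```bash
python3 - <<'E'
from h import *
c=load('top2'); f=c['frame'].astype(int)
sub=f[180:264,112:194]; m=((sub[...,0]-sub[...,2])>60)&(sub[...,0]>150)
m=m.astype(np.uint8); n,l,s,ce=cv2.connectedComponentsWithStats(m)
for i in range(1,n):
    if s[i,4]>8: print(s[i],at(c,112+ce[i][0],180+ce[i][1],.038)[:2])
w=(sub.min(2)>200)
print(at(c,112+(345+655)/10-60,180+42.5,.038)[:2],at(c,112+39.4,180+41.4,.038)[:2])
P=np.array([at(c,112+u/5,180+v/5,.014)[:2] for u,v in[(103,50),(369,103),(310,375),(42,316)]]);print(P.mean(0))
E
python3 -m jog '{"delta_pos":[[0,-4,-30],[0,0,-30],[0,0,-20],[0,0,-11],[0,0,0],[0,0,0],[0,0,0],[0,0,0],[0,0,0],[0,0,0]],"rot":[[0,0,0],[0,0,0],[0,0,0],[0,0,0],[0,0,0],[0,0,0],[0,0,0],[0,0,0],[0,0,0],[0,0,0]],"grip":[100,100,80,60,40,20,0,0,0,0]}';python3 -m jog '{"delta_pos":[[0,0,0],[0,0,0],[0,0,0],[0,0,0],[0,0,0]],"rot":[[0,0,0],[0,0,0],[0,0,0],[0,0,0],[0,0,0]],"grip":[0,0,0,0,0]}'
```

```text
[20 11  6  4 15] [0.54440465 0.36395233]
[65 20  8 10 43] [0.51041804 0.21416895]
[ 31  33  17  17 185] [0.45562215 0.30831173]
[ 9 57  6  7 24] [0.39111372 0.39323717]
[54 66  9  8 39] [0.36442911 0.24273979]
[0.44914959 0.30417187] [0.45256727 0.30619665]
[0.45240204 0.30644825]
time_s: 12.43
tcp_pos: [0.4691, -0.2768, 0.0696]
ee_rot: [[-0.994, 0.11, 0.004], [0.11, 0.994, 0.001], [-0.004, 0.002, -1.0]]
wrist_force: [-0.5, 0.2, 0.2]
gripper_width: 0.479
time_s: 12.85
tcp_pos: [0.4685, -0.277, 0.0687]
ee_rot: [[-0.994, 0.11, 0.002], [0.11, 0.994, 0.002], [-0.002, 0.002, -1.0]]
wrist_force: [-0.3, -1.3, -0.5]
gripper_width: 0.206
```

The stand is centred to within about 2 mm, and the knob is gripped (17.9 mm). Now I'll lift the cover, shift it about 118 mm to the right of the tray and lay it down.

```bash
python3 -m jog '{"delta_pos":[[0,0,8],[0,0,12],[0,0,20],[0,0,25],[0,0,15],[-4,-30,0],[-4,-35,0],[-4,-35,0],[-1,-18,0],[0,0,0]],"rot":[[0,0,0],[0,0,0],[0,0,0],[0,0,0],[0,0,0],[0,0,0],[0,0,0],[0,0,0],[0,0,0],[0,0,0]],"grip":[0,0,0,0,0,0,0,0,0,0]}'; python3 -m jog '{"delta_pos":[[0,0,-25],[0,0,-25],[0,0,-18],[0,0,-10],[0,0,-4],[0,0,0],[0,0,0]],"rot":[[0,0,0],[0,0,0],[0,0,0],[0,0,0],[0,0,0],[0,0,0],[0,0,0]],"grip":[0,0,0,0,0,0,0]}'
```

```text
time_s: 13.68
tcp_pos: [0.4547, -0.3977, 0.148]
ee_rot: [[-0.994, 0.114, 0.001], [0.114, 0.994, 0.002], [-0.001, 0.002, -1.0]]
wrist_force: [0.8, 0.2, -3.4]
gripper_width: 0.204
time_s: 14.27
tcp_pos: [0.4564, -0.395, 0.0677]
ee_rot: [[-0.994, 0.109, 0.003], [0.109, 0.994, 0.001], [-0.003, 0.001, -1.0]]
wrist_force: [0.7, 0.1, -2.5]
gripper_width: 0.205
```

```bash
for i in 1 2 3; do python3 -m jog '{"delta_pos":[[0,0,-2],[0,0,0],[0,0,0]],"rot":[[0,0,0],[0,0,0],[0,0,0]],"grip":[0,0,0]}' | grep -E 'tcp|force'; done
```

```text
tcp_pos: [0.456, -0.3949, 0.0656]
wrist_force: [-0.1, -0.2, -3.7]
tcp_pos: [0.4557, -0.3948, 0.0628]
wrist_force: [0.4, 0.0, -2.9]
tcp_pos: [0.4558, -0.3948, 0.0627]
wrist_force: [-1.2, 3.1, 7.0]
```

Down on the counter. I'll release, rise and look at the boxes.

```bash
python3 -m jog '{"delta_pos":[[0,0,0.5],[0,0,0],[0,0,0],[0,0,0],[0,0,0],[0,0,5],[0,0,15],[0,0,30],[0,0,40],[0,0,40]],"rot":[[0,0,0],[0,0,0],[0,0,0],[0,0,0],[0,0,0],[0,0,0],[0,0,0],[0,0,0],[0,0,0],[0,0,0]],"grip":[60,60,60,60,60,60,60,70,100,100]}'; python3 -m jog '{"delta_pos":[[10,35,12],[10,35,12],[10,35,0],[10,12,0],[0,0,0]],"rot":[[0,0,0],[0,0,0],[0,0,0],[0,0,0],[0,0,0]],"grip":[100,100,100,100,100]}'
python3 - <<'E'
from h import *
np.set_printoptions(precision=4,suppress=True)
c=cap('wrist','w6'); 
t=c['frame'];print([proj(c,p) for p in[(.469,-.277,.056),(.56,-.287,.056),(.37,-.267,.056)]])
d=cap('top','top3')
A=cv2.resize(t[0:290,100:400,::-1],None,fx=1.8,fy=1.8,interpolation=cv2.INTER_CUBIC)
B=cv2.resize(d['frame'][172:262,310:390,::-1],(260*80//80,292)); B=np.vstack([B,np.zeros((A.shape[0]-292,260,3),np.uint8)])
cv2.imwrite('pics/c4.png',np.hstack([A,B])); print(A.shape)
E
```

```text
time_s: 15.85
tcp_pos: [0.4549, -0.3945, 0.1922]
ee_rot: [[-0.994, 0.11, -0.0], [0.11, 0.994, 0.003], [0.001, 0.003, -1.0]]
wrist_force: [1.6, -0.5, 0.6]
gripper_width: 0.747
time_s: 16.27
tcp_pos: [0.4972, -0.2754, 0.2163]
ee_rot: [[-0.994, 0.106, 0.004], [0.106, 0.994, 0.002], [-0.004, 0.002, -1.0]]
wrist_force: [0.2, -0.4, 0.6]
gripper_width: 0.992
[array([246.0266, 149.5541]), array([246.0047, 222.6128]), array([245.2586,  56.14  ])]
(522, 540, 3)
```

View pics/c4.png

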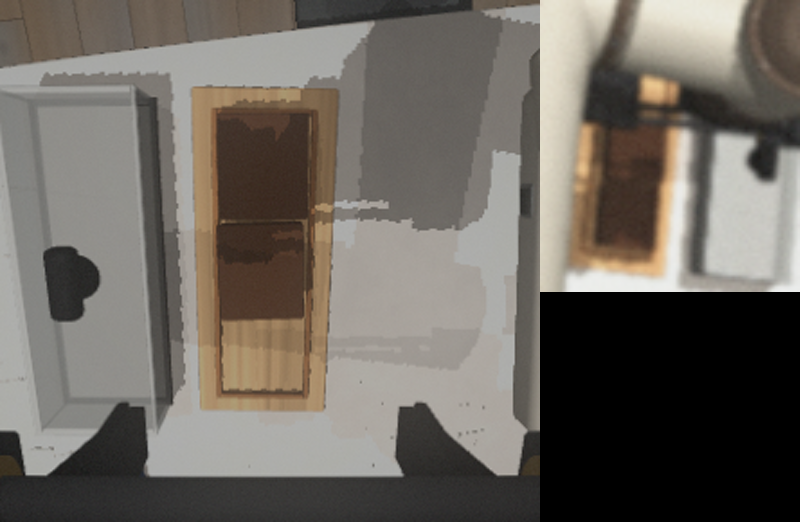

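Two boxes are in the tray: one at rows 113–218 and one at rows 222–320 of the picture (columns 217–308). The far end is empty, and the cover lies flat beside the tray on the left.

Run:
```python
from h import *
np.set_printoptions(precision=4,suppress=True)
c=load('w6'); print(c['xyz'])
def q(u,v,z): return at(c,100+u/1.8,v/1.8,z)[:2]
for n,pts in {'b1':[(217,115),(308,117),(307,218),(217,217)],'b2':[(218,224),(306,224),(304,319),(221,318)]}.items():
    P=np.array([q(*p,.056) for p in pts]); print(n,P.mean(0),[np.linalg.norm(P[i]-P[i-1]) for i in range(4)]); d=P[2]+P[3]-P[0]-P[1]; print(np.degrees(np.arctan2(d[1],d[0])))
P=np.array([q(*p,.006) for p in [(193,88),(339,89),(324,410),(202,409)]]); print('tray',P.mean(0),[np.linalg.norm(P[i]-P[i-1]) for i in range(4)]);d=P[2]+P[3]-P[0]-P[1]; print(np.degrees(np.arctan2(d[1],d[0])))
print(r.sense()['joints'])
```

```text
[ 0.4153 -0.2669  0.3893]
b1 [ 0.4075 -0.2706] [np.float64(0.05917462799890968), np.float64(0.053929186516799434), np.float64(0.05866965133526575), np.float64(0.05613901594716874)]
-6.552736206204365
b2 [ 0.4711 -0.2776] [np.float64(0.06074824792819754), np.float64(0.05508085685545971), np.float64(0.06144081317875792), np.float64(0.05477968405395824)]
-5.956392225201331
tray [ 0.4725 -0.2769] [np.float64(0.23519840244383858), np.float64(0.09824202178660452), np.float64(0.23555262201971186), np.float64(0.09796820011904124)]
-6.730416112951864
[-12.9621  16.3132  -7.3493  -0.1236 -66.2439 -83.21  ]
```

```bash
python3 -m jog '{"delta_pos":[[-10,0,-30],[-10,-1,-35],[-6,-1,-35],[0,0,-35],[0,0,-30],[0,0,-20],[0,0,-10],[0,0,-5],[0,0,0],[0,0,0]],"rot":[[0,0.2,-0.4],[0,0,0],[0,0,0],[0,0,0],[0,0,0],[0,0,0],[0,0,0],[0,0,0],[0,0,0],[0,0,0]],"grip":[100,100,100,100,100,100,100,90,80,60]}';python3 -m jog '{"delta_pos":[[0,0,0],[0,0,0],[0,0,0],[0,0,0],[0,0,0]],"rot":[[0,0,0],[0,0,0],[0,0,0],[0,0,0],[0,0,0]],"grip":[50,50,50,50,50]}'
```

```text
time_s: 17.2
tcp_pos: [0.4704, -0.2805, 0.0162]
ee_rot: [[-0.993, 0.117, 0.0], [0.117, 0.993, 0.001], [-0.0, 0.001, -1.0]]
wrist_force: [0.8, -0.3, 0.8]
gripper_width: 0.85
time_s: 17.62
tcp_pos: [0.4704, -0.2799, 0.0164]
ee_rot: [[-0.993, 0.116, 0.0], [0.116, 0.993, 0.001], [-0.0, 0.001, -1.0]]
wrist_force: [-0.4, 1.8, 5.9]
gripper_width: 0.63
```

Gripped (55 mm). Lift and carry it over to the stand's far side.

```bash
python3 -m jog '{"delta_pos":[[0,0,6],[0,0,15],[0,0,30],[0,0,35],[0,0,35],[0,0,35],[0,15,4],[0,35,0],[0,35,0],[0,35,0]],"rot":[[0,0,0],[0,0,0],[0,0,0],[0,0,0],[0,0,0],[0,0,0],[0,0,3],[0,0,6],[0,0,6],[0,0,6]],"grip":[40,40,40,40,40,40,40,40,40,40]}';python3 -m jog '{"delta_pos":[[0,38,0],[0,38,0],[0,38,0],[0,38,0],[0,38,0],[0,38,0],[0,38,0],[0,38,0],[0,38,0],[0,38,0]],"rot":[[0,0,6],[0,0,6],[0,0,6],[0,0,6],[0,0,6],[0,0,6],[0,0,6],[0,0,6],[0,0,6],[0,0,6]],"grip":[40,40,40,40,40,40,40,40,40,40]}'
```

```text
time_s: 18.45
tcp_pos: [0.4688, -0.1587, 0.1752]
ee_rot: [[-0.968, -0.25, -0.002], [-0.25, 0.968, 0.002], [0.002, 0.002, -1.0]]
wrist_force: [0.3, -0.6, -1.5]
gripper_width: 0.633
time_s: 19.28
tcp_pos: [0.4686, 0.2218, 0.1752]
ee_rot: [[-0.265, -0.964, -0.003], [-0.964, 0.265, -0.001], [0.002, 0.002, -1.0]]
wrist_force: [0.3, -0.1, -2.1]
gripper_width: 0.631
```

```bash
python3 -m jog '{"delta_pos":[[-1,36,0],[-1,36,0],[-1,36,0],[-1,35,0],[0,0,0],[0,0,-35],[0,0,-35],[0,0,-30],[0,0,-15],[0,0,-5]],"rot":[[0,0,2],[0,0,2],[0,0,0.6],[0,0,0],[0,0,0],[0,0,0],[0,0,0],[0,0,0],[0,0,0],[0,0,0]],"grip":[40,40,40,40,40,40,40,40,40,40]}';for i in 1 2 3; do python3 -m jog '{"delta_pos":[[0,0,-2],[0,0,0]],"rot":[[0,0,0],[0,0,0]],"grip":[40,40]}' | grep -E 'tcp|force'; done; python3 -c "
from h import *
print(r.sense()['ee_rot'],r.sense()['gripper_width'])"
```

```text
time_s: 20.12
tcp_pos: [0.4636, 0.3608, 0.0515]
ee_rot: [[-0.193, -0.981, -0.007], [-0.981, 0.193, -0.007], [0.009, 0.006, -1.0]]
wrist_force: [-0.6, -0.0, -1.2]
gripper_width: 0.631
tcp_pos: [0.466, 0.3634, 0.0537]
wrist_force: [0.1, -0.5, -1.1]
tcp_pos: [0.4662, 0.3639, 0.0525]
wrist_force: [0.1, -0.5, -1.1]
tcp_pos: [0.4657, 0.3634, 0.0498]
wrist_force: [-0.3, -0.8, -0.3]
[[-1.92643938e-01 -9.81267867e-01 -1.29831207e-03]
 [-9.81268491e-01  1.92644639e-01 -4.37564721e-04]
 [ 6.79481062e-04  1.18969854e-03 -9.99999061e-01]] 0.6323887237424667
```

```bash
python3 -m jog '{"delta_pos":[[-1,1.5,0],[0,0,-1.5],[0,0,0],[0,0,0]],"rot":[[0,0,0],[0,0,0],[0,0,0],[0,0,0]],"grip":[40,40,40,40]}';python3 -m jog '{"delta_pos":[[0,0,-1.5],[0,0,0],[0,0,0]],"rot":[[0,0,0],[0,0,0],[0,0,0]],"grip":[40,40,40]}'
```

```text
time_s: 20.95
tcp_pos: [0.4646, 0.3649, 0.0478]
ee_rot: [[-0.192, -0.981, -0.002], [-0.981, 0.192, -0.001], [0.002, 0.001, -1.0]]
wrist_force: [0.7, 0.7, -1.5]
gripper_width: 0.632
time_s: 21.2
tcp_pos: [0.4648, 0.365, 0.0474]
ee_rot: [[-0.192, -0.981, -0.001], [-0.981, 0.192, -0.001], [0.001, 0.001, -1.0]]
wrist_force: [-2.6, -0.0, 4.9]
gripper_width: 0.634
```

```bash
python3 -m jog '{"delta_pos":[[0,0,0.5],[0,0,0],[0,0,0],[0,0,0],[0,0,15],[0,0,30],[0,0,35],[0,0,35],[0,0,35],[0,-20,10]],"rot":[[0,0,0],[0,0,0],[0,0,0],[0,0,0],[0,0,0],[0,0,0],[0,0,0],[0,0,0],[0,0,0],[0,0,-3]],"grip":[90,90,90,90,90,100,100,100,100,100]}';python3 -m jog '{"delta_pos":[[2,-40,0],[2,-40,0],[2,-40,0],[2,-40,0],[2,-40,0],[2,-40,0],[2,-40,0],[2,-40,0],[2,-40,0],[2,-40,0]],"rot":[[0,0,-6],[0,0,-6],[0,0,-6],[0,0,-6],[0,0,-6],[0,0,-6],[0,0,-6],[0,0,-6],[0,0,-6],[0,0,-6]],"grip":[100,100,100,100,100,100,100,100,100,100]}'; python3 -m jog '{"delta_pos":[[2,-40,0],[2,-40,5],[2,-40,0],[2,-40,0],[2,-40,0],[1,-22,0],[0,0,0],[0,0,0]],"rot":[[0,0,-5],[0,0,-5],[0,0,-4],[0,0,-4],[0,0,-4],[0,0,-0.3],[0,0,0],[0,0,0]],"grip":[100,100,100,100,100,100,100,100]}'
python3 - <<'E'
from h import *
c=cap('wrist','w7');t=c['frame'];d=cap('top','top4');s=cap('side','side4')
A=cv2.resize(t[0:290,100:330,::-1],None,fx=1.8,fy=1.8,interpolation=cv2.INTER_CUBIC)
B=cv2.resize(d['frame'][180:264,112:194,::-1],(380,390)); C=cv2.resize(s['frame'][150:200,215:315,::-1],(380,190))
C=C[:522-390]
cv2.imwrite('pics/c5.png',np.hstack([A,np.vstack([B,C])])); print(A.shape)
E
```

```text
time_s: 22.03
tcp_pos: [0.4673, 0.3486, 0.2128]
ee_rot: [[-0.241, -0.97, 0.007], [-0.97, 0.241, 0.006], [-0.008, -0.005, -1.0]]
wrist_force: [1.5, 0.1, 0.4]
gripper_width: 0.994
time_s: 22.87
tcp_pos: [0.4842, -0.0572, 0.2068]
ee_rot: [[-0.963, -0.269, -0.002], [-0.269, 0.963, 0.001], [0.001, 0.002, -1.0]]
wrist_force: [1.0, 0.5, -0.0]
gripper_width: 0.999
time_s: 23.53
tcp_pos: [0.4951, -0.2783, 0.2109]
ee_rot: [[-0.993, 0.114, -0.003], [0.114, 0.993, 0.002], [0.003, 0.002, -1.0]]
wrist_force: [1.0, 0.1, -0.7]
gripper_width: 1.0
(522, 414, 3)
```

View pics/c5.png

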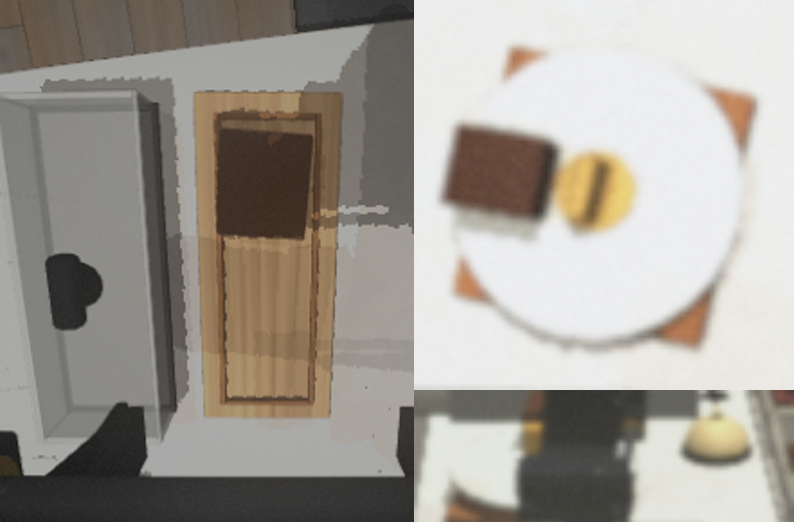

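The box sits on the plate next to the boss, the stand is still level and centred, and the remaining box has shifted and turned slightly (corners (220,127), (313,137), (304,240), (217,233)).

Run:
```python
from h import *
np.set_printoptions(precision=4,suppress=True)
c=load('w7')
P=np.array([at(c,100+u/1.8,v/1.8,.056)[:2] for u,v in [(220,127),(313,137),(304,240),(217,233)]]); print(P.mean(0),[np.linalg.norm(P[i]-P[i-1]) for i in range(4)]);
for a,b in((0,3),(1,2)): d=P[b]-P[a]; print(np.degrees(np.arctan2(d[1],d[0])))
for a,b in((0,1),(3,2)): d=P[b]-P[a]; print(np.degrees(np.arctan2(d[1],d[0]))-90)
d=load('top4'); Q=np.array([at(d,112+(u-414)*82/380,180+v*84/390,.088)[:2] for u,v in [(460,125),(550,137),(541,215),(444,200)]]); print(Q.mean(0),[np.linalg.norm(Q[i]-Q[i-1]) for i in range(4)])
```

```text
[ 0.4146 -0.2731] [np.float64(0.06151485024507197), np.float64(0.05503776824026677), np.float64(0.060342587546812744), np.float64(0.054142221294145115)]
-9.724216036120048
-10.537442439481675
-12.249991143400734
-11.044080117084007
[0.4632 0.3596] [np.float64(0.04982885942789807), np.float64(0.06041060258453478), np.float64(0.050983672711662806), np.float64(0.06505548731062546)]
```

```bash
python3 -m jog '{"delta_pos":[[-30,2,-20],[-30,2,-30],[-20,1,-35],[0,0,-35],[0,0,-35],[0,0,-25],[0,0,-10],[0,0,-5],[0,0,0],[0,0,0]],"rot":[[0,0,-2],[0,0,-2.2],[0,0,0],[0,0,0],[0,0,0],[0,0,0],[0,0,0],[0,0,0],[0,0,0],[0,0,0]],"grip":[100,100,100,100,100,100,100,90,80,60]}';python3 -m jog '{"delta_pos":[[0,0,0],[0,0,0],[0,0,0],[0,0,0],[0,0,0]],"rot":[[0,0,0],[0,0,0],[0,0,0],[0,0,0],[0,0,0]],"grip":[40,40,40,40,40]}'
```

```text
time_s: 24.52
tcp_pos: [0.4171, -0.2719, 0.0181]
ee_rot: [[-0.983, 0.182, -0.0], [0.182, 0.983, 0.001], [0.0, 0.001, -1.0]]
wrist_force: [-0.1, -0.5, -0.3]
gripper_width: 0.854
time_s: 24.93
tcp_pos: [0.417, -0.2725, 0.0183]
ee_rot: [[-0.983, 0.184, 0.0], [0.184, 0.983, 0.001], [-0.0, 0.001, -1.0]]
wrist_force: [-0.9, 1.2, 7.4]
gripper_width: 0.629
```

```bash
python3 -m jog '{"delta_pos":[[0,0,6],[0,0,15],[0,0,30],[0,0,35],[0,0,35],[0,0,35],[5,15,4],[5,35,0],[5,35,0],[5,35,0]],"rot":[[0,0,0],[0,0,0],[0,0,0],[0,0,0],[0,0,0],[0,0,0],[0,0,3.6],[0,0,6],[0,0,6],[0,0,6]],"grip":[40,40,40,40,40,40,40,40,40,40]}';python3 -m jog '{"delta_pos":[[1,38,0],[1,38,0],[1,38,0],[1,38,0],[1,38,0],[0,38,0],[0,38,0],[0,38,0],[0,38,0],[0,38,0]],"rot":[[0,0,7],[0,0,7],[0,0,7],[0,0,7],[0,0,7],[0,0,7],[0,0,7],[0,0,7],[0,0,6],[0,0,6]],"grip":[40,40,40,40,40,40,40,40,40,40]}'
```

```text
time_s: 25.77
tcp_pos: [0.4355, -0.1512, 0.1774]
ee_rot: [[-0.981, -0.194, -0.002], [-0.194, 0.981, 0.002], [0.002, 0.002, -1.0]]
wrist_force: [0.6, 0.8, -1.4]
gripper_width: 0.629
time_s: 26.6
tcp_pos: [0.4402, 0.2292, 0.1773]
ee_rot: [[-0.186, -0.983, -0.003], [-0.983, 0.186, -0.002], [0.002, 0.002, -1.0]]
wrist_force: [1.2, -1.0, -1.1]
gripper_width: 0.633
```

```bash
python3 -m jog '{"delta_pos":[[0,20,0],[0,4,0],[0,0,0],[0,0,-35],[0,0,-35],[0,0,-30],[0,0,-15],[0,0,0]],"rot":[[0,0,0],[0,0,0],[0,0,0],[0,0,0],[0,0,0],[0,0,0],[0,0,0],[0,0,0]],"grip":[40,40,40,40,40,40,40,40]}'
```

```text
time_s: 27.27
tcp_pos: [0.4386, 0.2478, 0.0587]
ee_rot: [[-0.194, -0.981, -0.009], [-0.981, 0.194, -0.008], [0.01, 0.007, -1.0]]
wrist_force: [-0.2, -0.1, -0.6]
gripper_width: 0.632
```

```bash
python3 -m jog '{"delta_pos":[[0,0,0],[0,0,-4]],"rot":[[0,0,0],[0,0,0]],"grip":[40,40]}' ; python3 -m jog '{"delta_pos":[[0,0,-2],[0,0,0],[0,0,0]],"rot":[[0,0,0],[0,0,0],[0,0,0]],"grip":[40,40,40]}'
```

```text
time_s: 27.43
tcp_pos: [0.4426, 0.2521, 0.0602]
ee_rot: [[-0.191, -0.982, 0.001], [-0.982, 0.191, 0.001], [-0.001, -0.001, -1.0]]
wrist_force: [0.6, 0.0, -0.1]
gripper_width: 0.629
time_s: 27.68
tcp_pos: [0.4415, 0.252, 0.0571]
ee_rot: [[-0.191, -0.982, -0.001], [-0.982, 0.191, -0.0], [0.0, 0.001, -1.0]]
wrist_force: [-0.5, 1.1, -0.2]
gripper_width: 0.629
```

```bash
python3 -m jog '{"delta_pos":[[0,0,-5],[0,0,0],[0,0,0]],"rot":[[0,0,0],[0,0,0],[0,0,0]],"grip":[40,40,40]}';for i in 1 2 3; do python3 -m jog '{"delta_pos":[[0,0,-1],[0,0,0],[0,0,0]],"rot":[[0,0,0],[0,0,0],[0,0,0]],"grip":[40,40,40]}' | grep -E 'tcp|force'; done
```

```text
time_s: 27.93
tcp_pos: [0.441, 0.2516, 0.0511]
ee_rot: [[-0.191, -0.982, -0.002], [-0.982, 0.191, -0.002], [0.002, 0.002, -1.0]]
wrist_force: [0.7, -0.2, -0.6]
gripper_width: 0.636
tcp_pos: [0.4412, 0.2517, 0.0503]
wrist_force: [0.6, 0.0, -1.1]
tcp_pos: [0.4413, 0.2518, 0.0496]
wrist_force: [-1.0, -0.7, 1.4]
tcp_pos: [0.4414, 0.2517, 0.0494]
wrist_force: [-2.7, -1.5, 7.8]
```

```bash
python3 -m jog '{"delta_pos":[[0,0,0.5],[0,0,0],[0,0,0],[0,0,0],[0,0,15],[0,0,30],[0,0,35],[0,0,35],[0,0,20],[0,-20,10]],"rot":[[0,0,0],[0,0,0],[0,0,0],[0,0,0],[0,0,0],[0,0,0],[0,0,0],[0,0,0],[0,0,0],[0,0,-3]],"grip":[90,90,90,90,90,100,100,100,100,100]}';python3 -m jog '{"delta_pos":[[1,-40,0],[1,-40,0],[1,-40,0],[1,-40,0],[1,-40,0],[2,-40,0],[2,-40,0],[2,-40,0],[2,-40,0],[2,-40,0]],"rot":[[0,0,-6],[0,0,-6],[0,0,-6],[0,0,-6],[0,0,-6],[0,0,-6],[0,0,-6],[0,0,-6],[0,0,-6],[0,0,-6]],"grip":[100,100,100,100,100,100,100,100,100,100]}'; python3 -m jog '{"delta_pos":[[0,-40,0],[0,-40,0],[0,-40,0],[0,-40,0],[0,-40,0],[0,-30,0],[0,0,0],[0,0,0]],"rot":[[0,0,-4],[0,0,-4],[0,0,-4],[0,0,-4],[0,0,-4],[0,0,-2.3],[0,0,0],[0,0,0]],"grip":[100,100,100,100,100,100,100,100]}'
python3 - <<'E'
from h import *
np.set_printoptions(precision=4,suppress=True)
c=cap('wrist','w8');t=c['frame'];d=cap('top','top5');s=cap('side','side5')
g=cv2.cvtColor(t,cv2.COLOR_RGB2GRAY); m=(g<45).astype(np.uint8); n,l,st,ce=cv2.connectedComponentsWithStats(m)
for i in range(1,n):
    if st[i,4]>200: print(st[i],ce[i],at(c,*ce[i],.093)[:2])
A=cv2.resize(t[0:290,100:400,::-1],None,fx=1.38,fy=1.38,interpolation=cv2.INTER_CUBIC)
B=cv2.resize(d['frame'][180:264,112:194,::-1],(380,390)); C=cv2.resize(s['frame'][140:200,210:330,::-1],(380,190))
A=np.vstack([A,np.zeros((580-A.shape[0],A.shape[1],3),np.uint8)])
cv2.imwrite('pics/c6.png',np.hstack([A,np.vstack([B,C])])); print(A.shape)
E
```

```text
time_s: 29.52
tcp_pos: [0.4433, 0.2347, 0.1974]
ee_rot: [[-0.24, -0.971, 0.004], [-0.971, 0.24, 0.004], [-0.005, -0.003, -1.0]]
wrist_force: [1.7, -0.6, 0.1]
gripper_width: 0.996
time_s: 30.35
tcp_pos: [0.4558, -0.1703, 0.1937]
ee_rot: [[-0.963, -0.271, -0.002], [-0.271, 0.963, 0.001], [0.002, 0.002, -1.0]]
wrist_force: [0.4, 1.6, -0.4]
gripper_width: 1.001
time_s: 31.02
tcp_pos: [0.4555, -0.3996, 0.1924]
ee_rot: [[-0.994, 0.113, -0.003], [0.113, 0.994, 0.003], [0.003, 0.003, -1.0]]
wrist_force: [-0.4, 0.3, -1.4]
gripper_width: 1.001
[ 296    0  102   41 3247] [345.7576  18.5106] [ 0.3153 -0.3023]
[   0   94   90   66 1185] [ 64.5654 119.7291] [ 0.3697 -0.5634]
[249 169  19  42 267] [259.97   189.2809] [ 0.4572 -0.3899]
[    0   170   512   214 60957] [242.3929 312.0415] [ 0.6001 -0.4246]
(580, 414, 3)
```

View pics/c6.png

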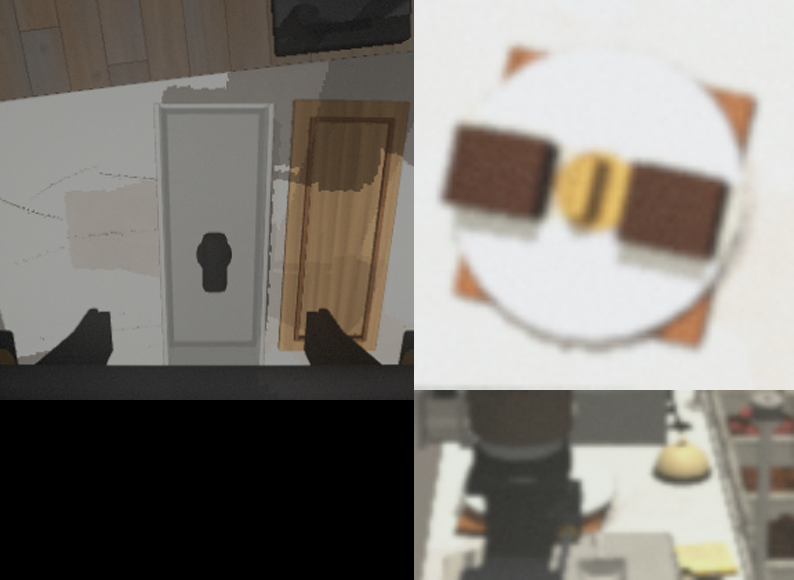

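Both boxes stand on the plate either side of the fin, at (497,172) and (675,210). The tray is empty and the cover is where I laid it, with its knob at (213,262). Now to fetch the cover.

```bash
python3 -m jog '{"delta_pos":[[0,4,-30],[0,0,-35],[0,0,-25],[0,0,-20],[0,0,-12],[0,0,-6],[0,0,0],[0,0,0]],"rot":[[0,0,0],[0,0,0],[0,0,0],[0,0,0],[0,0,0],[0,0,0],[0,0,0],[0,0,0]],"grip":[100,100,100,100,100,100,100,100]}'
```

```text
time_s: 31.83
tcp_pos: [0.4569, -0.3939, 0.0666]
ee_rot: [[-0.994, 0.108, -0.001], [0.108, 0.994, 0.001], [0.001, 0.001, -1.0]]
wrist_force: [0.1, -1.4, 0.7]
gripper_width: 0.998
```

```bash
python3 -m jog '{"delta_pos":[[0,-1,-3.5],[0,0,0],[0,0,0],[0,0,0],[0,0,0],[0,0,0],[0,0,0],[0,0,0],[0,0,0],[0,0,0]],"rot":[[0,0,0],[0,0,0],[0,0,0],[0,0,0],[0,0,0],[0,0,0],[0,0,0],[0,0,0],[0,0,0],[0,0,0]],"grip":[60,40,20,0,0,0,0,0,0,0]}';python3 -m jog '{"delta_pos":[[0,0,0],[0,0,0],[0,0,0],[0,0,5],[0,0,20],[0,0,25],[0,0,20],[0,0,0],[0,0,0]],"rot":[[0,0,0],[0,0,0],[0,0,0],[0,0,0],[0,0,0],[0,0,0],[0,0,0],[0,0,0],[0,0,0]],"grip":[0,0,0,0,0,0,0,0,0]}'
```

```text
time_s: 32.67
tcp_pos: [0.4561, -0.3953, 0.0623]
ee_rot: [[-0.994, 0.11, -0.002], [0.11, 0.994, 0.002], [0.002, 0.002, -1.0]]
wrist_force: [0.5, -1.0, 1.1]
gripper_width: 0.326
time_s: 33.42
tcp_pos: [0.4564, -0.3952, 0.1329]
ee_rot: [[-0.994, 0.11, 0.0], [0.11, 0.994, 0.002], [-0.0, 0.002, -1.0]]
wrist_force: [-0.5, 0.4, -3.0]
gripper_width: 0.204
```

```bash
python3 -m jog '{"delta_pos":[[4,35,0],[4,35,0],[4,35,0],[1,13,0],[0,0,0],[0,0,0],[0,0,-25],[0,0,-20],[0,0,0],[0,0,0]],"rot":[[0,0,0],[0,0,0],[0,0,0],[0,0,0],[0,0,0],[0,0,0],[0,0,0],[0,0,0],[0,0,0],[0,0,0]],"grip":[0,0,0,0,0,0,0,0,0,0]}'
```

```text
time_s: 34.25
tcp_pos: [0.4679, -0.2781, 0.0859]
ee_rot: [[-0.994, 0.111, -0.006], [0.111, 0.994, 0.002], [0.006, 0.002, -1.0]]
wrist_force: [0.4, 0.1, -3.3]
gripper_width: 0.204
```

```bash
python3 -m jog '{"delta_pos":[[1,0.7,0],[0,0,-8],[0,0,0],[0,0,0]],"rot":[[0,0,0],[0,0,0],[0,0,0],[0,0,0]],"grip":[0,0,0,0]}'; python3 -m jog '{"delta_pos":[[0,0,-4],[0,0,0],[0,0,0]],"rot":[[0,0,0],[0,0,0],[0,0,0]],"grip":[0,0,0]}'
```

```text
time_s: 34.58
tcp_pos: [0.4701, -0.2767, 0.0794]
ee_rot: [[-0.994, 0.11, -0.002], [0.11, 0.994, 0.002], [0.002, 0.002, -1.0]]
wrist_force: [0.0, -0.1, -2.6]
gripper_width: 0.205
time_s: 34.83
tcp_pos: [0.4701, -0.2766, 0.0752]
ee_rot: [[-0.994, 0.11, -0.002], [0.11, 0.994, 0.002], [0.002, 0.002, -1.0]]
wrist_force: [0.7, -0.4, -4.0]
gripper_width: 0.206
```

```bash
python3 -m jog '{"delta_pos":[[-1,0,-2],[0,0,-3],[0,0,0],[0,0,0]],"rot":[[0,0,0],[0,0,0],[0,0,0],[0,0,0]],"grip":[0,0,0,0]}';for i in 1 2; do python3 -m jog '{"delta_pos":[[0,0,-1],[0,0,0],[0,0,0]],"rot":[[0,0,0],[0,0,0],[0,0,0]],"grip":[0,0,0]}' | grep -E 'tcp|force'; done
```

```text
time_s: 35.17
tcp_pos: [0.469, -0.2766, 0.07]
ee_rot: [[-0.994, 0.11, -0.002], [0.11, 0.994, 0.002], [0.002, 0.002, -1.0]]
wrist_force: [0.2, -0.1, -2.8]
gripper_width: 0.204
tcp_pos: [0.4692, -0.2766, 0.0692]
wrist_force: [0.2, 0.9, -3.4]
tcp_pos: [0.4692, -0.2766, 0.0682]
wrist_force: [0.7, -0.4, -2.7]
```

```bash
for i in 1 2; do python3 -m jog '{"delta_pos":[[0,0,-0.8],[0,0,0],[0,0,0]],"rot":[[0,0,0],[0,0,0],[0,0,0]],"grip":[0,0,0]}' | grep -E 'tcp|force'; done
```

```text
tcp_pos: [0.4693, -0.2767, 0.0681]
wrist_force: [-1.0, 0.9, 2.9]
tcp_pos: [0.4693, -0.2767, 0.0681]
wrist_force: [-2.9, 2.5, 7.0]
```

Seated at the expected height. I'll release, rise, move clear and take the last check.

```bash
python3 -m jog '{"delta_pos":[[0,0,0.8],[0,0,0],[0,0,0],[0,0,0],[0,0,0],[0,0,5],[0,0,20],[0,0,35],[0,0,40],[0,0,40]],"rot":[[0,0,0],[0,0,0],[0,0,0],[0,0,0],[0,0,0],[0,0,0],[0,0,0],[0,0,0],[0,0,0],[0,0,0]],"grip":[60,60,60,60,60,60,70,100,100,100]}'; python3 -m jog '{"delta_pos":[[5,-10,5],[5,-40,0],[5,-40,0],[5,-40,0],[0,-30,0],[0,0,0],[0,0,0]],"rot":[[0,0,0],[0,0,0],[0,0,0],[0,0,0],[0,0,0],[0,0,0],[0,0,0]],"grip":[100,100,100,100,100,100,100]}'
python3 - <<'E'
from h import *
c=cap('wrist','w9');t=c['frame'];d=cap('top','top6');s=cap('side','side6')
A=d['frame'][150:270,100:420,::-1]; A=cv2.resize(A,(800,300),interpolation=cv2.INTER_CUBIC)
B=cv2.resize(s['frame'][140:290,200:340,::-1],(280,300)); C=cv2.resize(t[0:300,220:512,::-1],(292,300)); D=cv2.resize(s['frame'][140:200,210:270,::-1],(228,300),interpolation=cv2.INTER_CUBIC)
cv2.imwrite('pics/c7.png',np.vstack([A,np.hstack([B,C,D])]))
E
```

```text
time_s: 37.0
tcp_pos: [0.4686, -0.2765, 0.209]
ee_rot: [[-0.994, 0.11, -0.003], [0.11, 0.994, 0.002], [0.003, 0.002, -1.0]]
wrist_force: [1.9, 0.4, -0.2]
gripper_width: 0.816
time_s: 37.58
tcp_pos: [0.4885, -0.4379, 0.2115]
ee_rot: [[-0.994, 0.113, -0.003], [0.113, 0.994, 0.003], [0.003, 0.002, -1.0]]
wrist_force: [-0.1, 0.5, 0.4]
gripper_width: 0.999
```

View pics/c7.png

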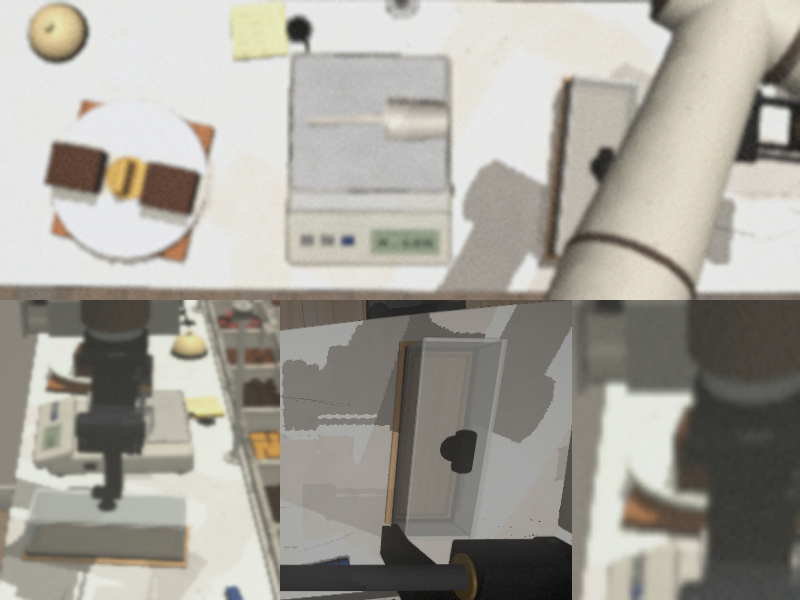

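The cover is back over the tray, the boxes are on the plate, and the bystanders are where they were. The gripper is clear of everything, so I'm handing the job in.

```bash
python3 -c "
from station import finish_job
print(finish_job())"
```

```text
the job is handed in; nothing more can be done
None
```

The job is done and handed in at about 38 s of robot time. The report gives no verdict, so the checks below are my own.

**What I did, in order:**
1. I turned the stand on its board by about -50° until it dropped 8 mm into the groove.
2. I lifted the cover off by its knob and laid it flat on the counter to the right of the tray.
3. I moved both boxes, the only two present, onto the plate on either side of the fin. The second box had been knocked slightly aside, so I measured it again before gripping it.
4. I put the cover back on the empty tray.

**What the last checks showed:**
- **Stand:** the plate looked level and was centred to about 2–3 mm when I measured it, before loading. The last top view shows it still centred; the arm hid it in the last side view. I judged "no longer rocks" from the 8 mm drop and the level plate, without pushing on it.
- **Boxes:** both touched down at plate height, clear of the brass disc. The one measurement from above put the first box about 5 mm nearer the axis than I intended, though the box edges in that picture were poorly resolved.
- **Cover:** it seated within about 1 mm of the height and position it was lifted from. The wrist and side views show it along the tray. I judged it square by eye, and the arm partly hid it in the last top view.
- **Other things:** bell, notes, scale and scoop look unmoved. The cutter only shows in part and I did not measure it again.

**What disagreed or failed:**
- **Fingertips:** they sit about 10 mm behind the reported TCP, not 25 mm ahead as stated. My first grasp of the fin therefore closed on nothing, just above it, and touched it with about 3 N. I corrected for this in every later grasp.
- **Feet off the board:** as I lined it up over the groove, the gripper carried the stand's full weight (about 8 N). Its feet may have been a few millimetres clear just before I lowered it in.

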